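Take the lid off the ultrasonic cleaner and stand it on its drip rest

TASK

Open the small ultrasonic cleaner: tip its lid up by the black grip at the front until the lid leans back on the metal stay behind it. Then lift the lid out of its hinge and stand it, hinge edge down, on the two hooks of the drip stand, leaning back against the rods; leave the tape measure, the jar and the stone case where they are.

Things in the scene. Friction and masses are not known exactly. Their poses are not given: they have to be found in the camera images.
- cleaner: benchtop ultrasonic cleaner, grey housing 150 x 186 mm, deck 100 mm high, black control strip in front; fixed. Origin: centre of its underside; x points from the front to the hinge at the rear, z up. A hinge cheek, 22 mm high, stands on the deck at each rear corner, centred 80 mm off the middle
- hinge_seat (a point): point level with the deck, 100 mm above the bench, in the middle of the hinge line, 58 mm behind the cleaner's centre, at the face of the cheeks' rear walls; axes as the cleaner's. In front of that wall runs a gap 10 mm wide, open upwards, its floor 4 mm below the deck (the upright lid's hinge edge stands in it); then a hook lip (underside 18 mm above the deck) over each ear
- stay_top (a point): middle of the top edge of the stay, a steel strip 70 mm wide that rises 82 mm above the deck behind the lid and leans back 10 degrees; the opened lid comes to rest on it
- lid: loose metal lid, 140 mm wide (y), plate 5 mm thick, 0.18 to 0.37 kg; origin: middle of the hinge edge, on the underside. It runs 158 mm along its own -x to the end of its grip; z: outward normal, up when shut. It turns up freely about its hinge edge. Two ears (16 mm along x, 15 mm out sideways) under the hook lips hold it until it stands near upright; then it lifts out upwards, 25 mm or more
- lid_grip (a point): centre of the black grip on the lid's free edge, 145 mm from the hinge edge: a bar 26 mm (x) x 84 mm (y) x 10 mm thick (z); axes as the lid's. With the lid shut it stands 25 mm out in front of the housing, underside level with the deck, open space beneath; with the lid up it is the top edge
- drip_stand: stand for the wet lid, fixed: steel tray 120 x 170 x 14 mm with two bent 7 mm rods, 35 mm each side of its middle. Origin: centre of its underside; x points from the hooks to the back rods, z up. Each rod makes a ledge and an upturned hook in front of it (up to 70 mm above the bench); behind, it leans back 10 degrees and ends 153 mm above the bench
- rest (a point): point midway between the two ledges, level with their tops (50 mm above the bench), in the middle of their depth, which is 20 mm clear between hook and back rod; axes as the drip_stand's
- tape: grey tape measure, 32 x 70 x 64 mm high, stands behind the work; origin: centre of its underside
- jar: white jar, 56 mm across, 47 mm high, stands left of the work; origin: centre of its underside
- stone: black sharpening stone in its case, 34 x 120 x 24 mm, lies right of the work; origin: centre of its underside

How it is judged:
On the way, in this order (a step that is already met when the one before it is completed fails the run):
1. the lid is tipped up past upright and leans back on its stay, its ears still in the hinge (angle between lid's own z axis and vertical above 1.66 rad and distance between lid and hinge_seat below 0.025 m), for 0.2 s.
2. the lid is lifted clear of the hinge (z of lid in the frame of cleaner above 0.125 m), for 0.1 s.
At the end, for the whole second after the job is handed in: The lid stands at rest on the drip stand: hinge edge down on both ledges (within 14 mm of their middle in depth, 30 mm sideways, 8 mm in height), grip edge up and leaning back against the rods (x of lid in the frame of rest between -0.014 and 0.014 m and y of lid in the frame of rest between -0.03 and 0.03 m and z of lid in the frame of rest between -0.006 and 0.008 m and z of lid_grip in the frame of rest above 0.12 m and x of lid_grip in the frame of rest above 0.008 m and y of lid_grip in the frame of rest between -0.04 and 0.04 m and contact force between lid and drip_stand above 0.5 N and linear speed of lid below 0.02 m/s and angular speed of lid below 0.1 rad/s); the robot touches nothing.
It fails at once if the tape measure, the jar or the stone case is moved by more than 3 cm (distance of any of tape, jar, stone from where it was at the start of the episode above 0.03 m).
It fails at once if the lid is dropped onto the bench (height (world z) of lid_grip below 0.05 m).
It also fails if it takes over 69 s, if anything falls off the work surface, if the arm or the gripper's body presses on something with over 40 N, if the wrist force passes 120 N, or if a joint passes its speed limit or range.

ROBOT

A 6-joint arm with a two-finger parallel gripper is mounted at the origin on a cart in front of the work surface, level with it; the furniture and walls round the work are solid. World frame = base frame: x ahead of the robot, y to its left, z up, the work surface at z = 0. Lengths are in m, angles in rad, forces in N, time in s.
With the tool pointing down it reaches from about 0.35 to 0.85 m from the base axis. Payload 8.1 kg.
Tool frame: the origin (TCP) lies on the centre line of the jaws, within the pads' length; the fingertips stand 22 mm ahead of it and the grasp point (between the pads) lies 3 mm ahead of it; z points along the fingers, y is the line along which they close (so a half turn about z gives the same grasp; the last joint's range is limited). The gripper opens to 93 mm and grips with 3 to 60 N. Pads are 15 mm wide; open, the fingers measure 128 mm over their backs; the gripper's body (75 mm by 188 mm) begins 65 mm behind the grasp point.
Start: joints at [1.185, 0.13, 1.488, -0, 1.523, -0.085], TCP at [0.178, 0.573, 0.241] pointing down, gripper open.
Joint ranges: [-2.96, 2.96], [-0.89, 2.26], [0.02, 2.5], [-1.34, 4.48], [0, 2.73], [-2.66, 2.66]. Speed limits (rad/s): [2.39, 2.39, 2.79, 3.14, 3.14, 3.14].

INTERFACE

Orientations are given as a rotation vector (axis times angle).
In Python, from plant import robot, viewer, status gives the robot as it stands (robot), with the cameras (viewer) and the readings (status).
- The arm moves only by the tool creep_tool, called after "Emit:" in YAML: its name, and indented under it one key for each argument. Schema: {"type":"object","properties":{"moves":{"type":"array","items":{"type":"array","items":{"type":"number"},"minItems":5,"maxItems":5},"minItems":1,"maxItems":20},"force":{"type":"number"},"only":{"type":"string"},"quiet":{"type":"boolean"},"lines":{"type":"string"}},"required":["moves"],"additionalProperties":false}. moves is a list of rows, 1 to 20 of them, each of 5 numbers: the finger opening in m, then dx, dy, dz in m, then a turn about the tool's z in rad; each row shifts and turns the commanded pose from where the row before left it, along the tool's axes as they then stand; what a row does not reach is not made up. A row lasts 1/10 s, in which the tool goes at most 0.05 m and 0.15 rad, less where a joint would pass 70% of its speed; a pose out of reach is approached as far as the arm can. The fingers move at their own pace and stop on an object; force is the grip in N (left out, the last holds). Time passes only in rows, so rows that do not move let the fingers close. The tool returns the time, the measured TCP pose, the force, the opening and the grip force at its end. only (a regular expression) keeps the lines of the reply that match it, lines (a string "A,B") keeps lines A to B, and quiet returns only ok. Input that does not fit is refused with a message, and nothing moves.
- status.read_state(): the state, without advancing time (a new reading comes with each control period).
- viewer.read_camera(name): name is "scene" or "top" or "wrist"; returns a dict with "image" (480x640x3 uint8, red, green, blue), "fx", "fy", "cx", "cy" (pixels), "dist" ([k1, k2, p1, p2, k3] as OpenCV has them; the pictures are not rectified), "R" (3x3) and "t" (3): a world point X has camera coordinates R X + t. Camera axes: x right, y down, z forward; pixel columns grow to the right and rows downward; lengths in m; the calibration is good to about 2 mm. A picture is of the moment at which its call begins. There is no depth.
- robot.close_job(): hands the job in; it is judged then, once.
The state is a dict: "t": time; "q": joint angles; "dq": joint speeds; "joint_torque": joint torques, N m; "tool_pos": TCP position; "orientation": TCP orientation; "force": force on the tool from outside, world axes, zero at the start; "wrist_torque": the same for the moment, N m; "opening": finger opening in m; "gripper_force": force on a finger pad.
Only numpy, scipy, OpenCV 4.12 (cv2) and the standard library are available. Lean on these libraries where they do the work, as an engineer would, in place of code of your own. Each camera call takes 0.05 s, during which the arm holds its last target. There are 200 camera calls.

## Working session

There is one attempt and no reset: what is moved stays moved. The work goes in short steps, Python scripts to look and compute and a tool call to move; the robot and the scene stay as the last step left them, time stands still between calls to the robot, and variables do not carry over. Pictures are saved under pics/ and viewed, at most 10 in all, crops included, and the job is handed in when it is done.

```bash
ls; mkdir -p pics
```

Run:
```python
from plant import robot, viewer, status
import cv2
s=status.read_state();print(s)
for n in("scene","top"):
    c=viewer.read_camera(n);cv2.imwrite(f"pics/{n}0.png",c["image"][:,:,::-1]);print(n,{k:v for k,v in c.items() if k!="image"})
```

```text
pics
plant.py
{'t': 0.0, 'q': array([ 1.18461800e+00,  1.31172801e-01,  1.48926327e+00,  1.41505904e-05,
        1.52299649e+00, -8.53826647e-02]), 'dq': array([-0.00031858, -0.0008569 ,  0.00179513,  0.00143788,  0.00244454,
        0.00085569]), 'joint_torque': array([ 9.73229871e-04, -5.59833598e+01, -4.91773081e+01,  7.66668445e-02,
        3.50260839e-02, -1.80628376e-04]), 'tool_pos': array([0.17753389, 0.57258445, 0.23958925]), 'orientation': array([-4.70643912e-01, -3.10568900e+00,  2.80456602e-03]), 'force': array([-0.3735414 , -0.51324664, -0.27724837]), 'wrist_torque': array([-0.0040508 , -0.01645116,  0.00909748]), 'gripper_force': 0.0, 'opening': 0.09337158161349034}
scene {'fx': 623.368914134658, 'fy': 623.368914134658, 'cx': 315.5244024576938, 'cy': 255.67428845911726, 'dist': array([0.05656584, 0.        , 0.        , 0.        , 0.        ]), 'R': array([[ 0.5015285 , -0.86488018, -0.02124712],
       [-0.55549004, -0.30309647, -0.77431476],
       [ 0.66324956,  0.40014349, -0.63244384]]), 't': array([-0.23910777,  0.45593259,  1.29275685])}
top {'fx': 620.7050361810306, 'fy': 620.7050361810306, 'cx': 334.30018125639316, 'cy': 230.18828550439886, 'dist': array([-0.12678187,  0.        ,  0.        ,  0.        ,  0.        ]), 'R': array([[-0.01748597, -0.99984371,  0.00260774],
       [-0.92295844,  0.01513825, -0.38460182],
       [ 0.38450223, -0.00913197, -0.92307889]]), 't': array([0.08372335, 0.57688154, 1.36623719])}
```

View pics/scene0.png

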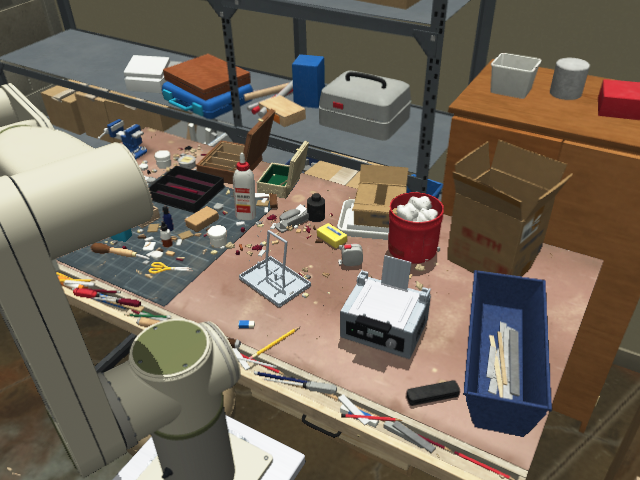

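View pics/top0.png

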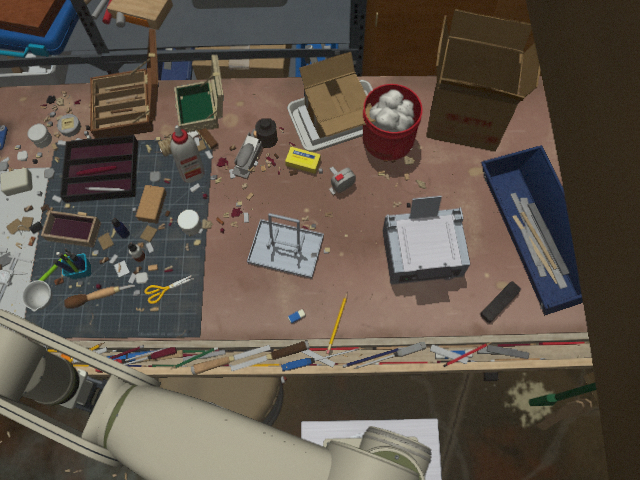

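The cleaner is at scene (387,315) / top (427,243), shut, with its grip facing the robot. The drip stand is at scene (275,278) / top (286,247). I'll enlarge both to measure them.

Run:
```python
import cv2,numpy as np
s=cv2.imread("pics/scene0.png");t=cv2.imread("pics/top0.png")
def crop(im,x,y,w,h):
    o=cv2.resize(im[y:y+h,x:x+w],None,fx=4,fy=4,interpolation=cv2.INTER_CUBIC)
    for i in range(0,w,10):cv2.line(o,(i*4,0),(i*4,6 if (x+i)%50 else 16),(0,0,255),1)
    for i in range(0,h,10):cv2.line(o,(0,i*4),(6 if (y+i)%50 else 16,i*4),(0,0,255),1)
    return o
cv2.imwrite("pics/c1.png",np.hstack([crop(s,340,250,100,110),crop(t,375,190,100,110)]))
cv2.imwrite("pics/c2.png",np.hstack([crop(s,230,220,100,90),crop(t,240,200,100,90)]))
```

```text
(no output)
```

View pics/c1.png

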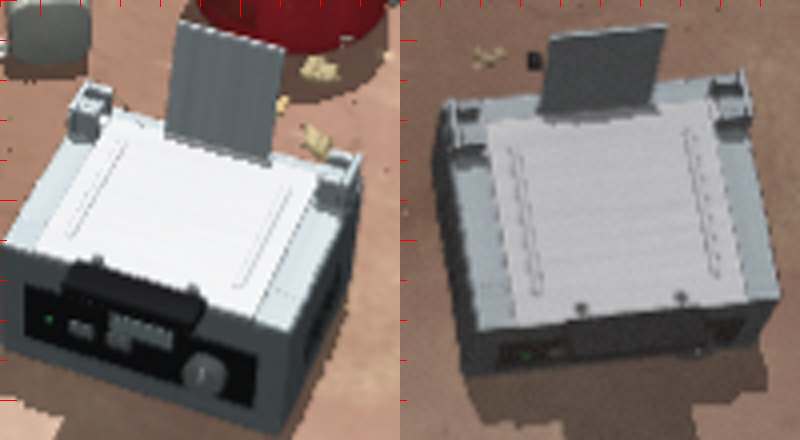

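View pics/c2.png

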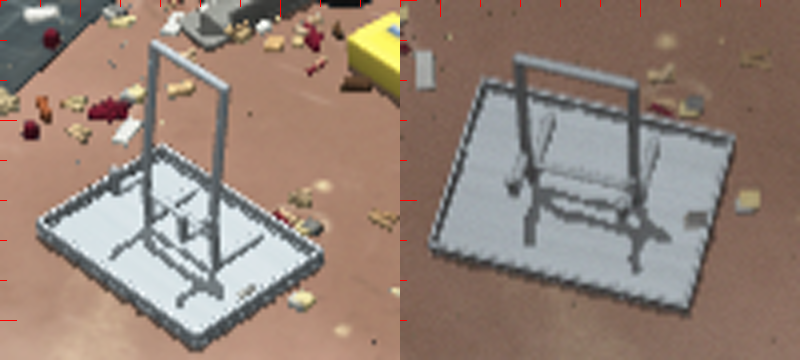

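Housing corners, stay top, tray corners and rod tops are all readable in both crops. I'll fit both poses from these.

Create h.py:
```python
import numpy as np,cv2
from scipy.optimize import least_squares
CAL={"scene":(623.368914134658,315.5244024576938,255.67428845911726,0.05656584,[[0.5015285,-0.86488018,-0.02124712],[-0.55549004,-0.30309647,-0.77431476],[0.66324956,0.40014349,-0.63244384]],[-0.23910777,0.45593259,1.29275685]),
"top":(620.7050361810306,334.30018125639316,230.18828550439886,-0.12678187,[[-0.01748597,-0.99984371,0.00260774],[-0.92295844,0.01513825,-0.38460182],[0.38450223,-0.00913197,-0.92307889]],[0.08372335,0.57688154,1.36623719])}
def proj(n,X):
    f,cx,cy,k,R,t=CAL[n]
    return cv2.projectPoints(np.array(X,float).reshape(-1,3),cv2.Rodrigues(np.array(R))[0],np.array(t),np.array([[f,0,cx],[0,f,cy],[0,0,1.]]),np.array([k,0,0,0,0]))[0].reshape(-1,2)
def onplane(n,uv,z):
    return least_squares(lambda p:(proj(n,[*p,z])-uv).ravel(),[.6,0]).x
def world(p,X):
    X=np.array(X,float).reshape(-1,3);c,s=np.cos(p[2]),np.sin(p[2])
    return np.c_[p[0]+c*X[:,0]-s*X[:,1],p[1]+s*X[:,0]+c*X[:,1],X[:,2]]
def fit(obs,model,p0):
    f=lambda p:np.concatenate([(proj(n,world(p,model(p)[k]))-uv).ravel() for n,k,uv in obs])
    r=least_squares(f,p0,loss="soft_l1",x_scale=[.1,.1,.5]+[.1]*(len(p0)-3));return r.x,f(r.x).reshape(-1,2)
def px(n,o,l): return [(n,k,np.array([o[0]+(a-.0)/4-.375,o[1]+b/4-.375])) for k,a,b in l]
```

Run:
```python
from h import *
np.set_printoptions(precision=4,suppress=True)
m=lambda p:{"FL":(-.075,.093,.1),"FR":(-.075,-.093,.1),"BFL":(-.075,.093,0),"BFR":(-.075,-.093,0),"SL":(p[3],.035,.182),"SR":(p[3],-.035,.182)}
o=px("scene",(340,250),[("FL",0,247),("FR",288,330),("BFR",280,432),("BFL",5,345),("SL",180,25),("SR",285,48)])+px("top",(375,190),[("FL",78,330),("FR",378,297),("BFL",67,373),("BFR",355,345),("SL",150,37),("SR",265,26)])
p,r=fit(o,m,[.6,-.1,0,.07]);print("cleaner",p,np.degrees(p[2]));print(r.round(1).tolist())
for s in (0,np.pi):
    m=lambda p:{"A":(.06,.085,.014),"B":(.06,-.085,.014),"C":(-.06,-.085,.014),"D":(-.06,.085,.014),"RL":(p[3],.035,.153),"RR":(p[3],-.035,.153)}
    if s: K=dict(A="C",B="D",C="A",D="B",RL="RR",RR="RL")
    else: K={k:k for k in ["A","B","C","D","RL","RR"]}
    o=px("scene",(230,220),[(K[k],a,b) for k,a,b in [("A",160,150),("B",323,250),("C",200,335),("D",38,220),("RL",153,42),("RR",228,88)]])+px("top",(240,200),[(K[k],a,b) for k,a,b in [("A",83,80),("B",335,137),("C",288,304),("D",32,243),("RL",118,57),("RR",237,84)]])
    p,r=fit(o,m,[.6,.2,s-.2,.0]);print("stand",p,np.degrees(p[2]));print(r.round(1).tolist())
    rx=p[3]-.0317
    for n,off in(("scene",(230,220)),("top",(240,200))):
        q=proj(n,world(p,[(rx-.0135,.035,.07),(rx-.0135,-.035,.07),(rx,.035,.05),(rx,-.035,.05),(p[3]-.018,.035,.05),(p[3]-.018,-.035,.05)]));print(n,((q-off+.375)*4).round(0).tolist())
print("jar",onplane("top",(188,219),.047),"tape",onplane("top",(343,180),.05),"stone",onplane("top",(501,300),.02))
```

```text
cleaner [ 0.5629 -0.1515  0.0956  0.0686] 5.479863276178631
[[-1.0, -1.5], [0.4, 0.0], [-0.6, 3.2], [-2.3, 2.4], [-1.8, -0.3], [-1.0, 1.0], [0.4, -1.6], [2.4, -1.8], [-0.6, 0.6], [-0.0, -0.5], [1.0, -0.6], [1.7, -0.8]]
stand [ 0.5784  0.1953 -0.2565  0.021 ] -14.69541010123567
[[-0.7, -1.4], [-0.5, 0.2], [-1.6, 0.6], [-1.9, 0.7], [-0.8, 0.5], [-1.9, -0.1], [0.5, -1.7], [1.2, -1.5], [1.3, -0.0], [-0.1, -0.1], [1.2, -0.4], [0.2, -0.7]]
scene [[109.0, 169.0], [178.0, 215.0], [126.0, 182.0], [194.0, 228.0], [141.0, 173.0], [209.0, 218.0]]
top [[115.0, 176.0], [226.0, 202.0], [124.0, 169.0], [233.0, 194.0], [130.0, 149.0], [239.0, 174.0]]
stand [ 0.5784  0.1953  2.8851 -0.021 ] 165.30458986595866
[[-0.7, -1.4], [-0.5, 0.2], [-1.6, 0.6], [-1.9, 0.7], [-0.8, 0.5], [-1.9, -0.1], [0.5, -1.7], [1.2, -1.5], [1.3, -0.0], [-0.1, -0.1], [1.2, -0.4], [0.2, -0.7]]
scene [[274.0, 153.0], [206.0, 110.0], [261.0, 184.0], [193.0, 140.0], [247.0, 193.0], [179.0, 149.0]]
top [[263.0, 70.0], [155.0, 46.0], [259.0, 102.0], [152.0, 78.0], [253.0, 121.0], [146.0, 97.0]]
jar [0.6436 0.4445] tape [0.7458 0.0483] stone [ 0.4246 -0.3349]
```

Fit: cleaner at (0.563, -0.152), yaw 5.5°; stand at (0.578, 0.195), yaw -14.7°, with the predicted hook positions matching the image. Next I align the yaw, travel to above the grip, and check with the wrist camera.

Emit:
creep_tool:
  moves:
    - [0.093,0,0,0,-0.133]
    - [0.093,0,0,0,-0.133]
    - [0.093,0,0,0,-0.132]
    - [0.093,-0.0142,-0.0474,0,0]
    - [0.093,-0.0142,-0.0474,0,0]
    - [0.093,-0.0142,-0.0474,0,0]
    - [0.093,-0.0142,-0.0474,0,0]
    - [0.093,-0.0142,-0.0474,0,0]
    - [0.093,-0.0142,-0.0474,0,0]
    - [0.093,-0.0142,-0.0474,0,0]
    - [0.093,-0.0142,-0.0474,0,0]
    - [0.093,-0.0142,-0.0474,0,0]
    - [0.093,-0.0142,-0.0474,0,0]
    - [0.093,-0.0142,-0.0474,0,0]
    - [0.093,-0.0142,-0.0474,0,0]
    - [0.093,-0.0142,-0.0474,0,0]
    - [0.093,-0.0142,-0.0474,0,0]
    - [0.093,-0.0142,-0.0474,0,0]
    - [0.093,-0.0142,-0.0474,0,0]
    - [0.093,0,0,0,0]
  force: 12

```text
t: 2.1
tool_pos: [0.4778, -0.1645, 0.239]
orientation: [0.145, -3.136, 0.001]
force: [-0.6, 1.0, -0.5]
opening: 0.0931
gripper_force: 0.0
```

Run:
```python
from plant import robot, viewer, status
import cv2,numpy as np
s=status.read_state();print(s["t"],s["tool_pos"],s["orientation"],s["force"])
c=viewer.read_camera("wrist");cv2.imwrite("pics/w1.png",c["image"][:,:,::-1]);print({k:v for k,v in c.items() if k!="image"})
np.savez("w1.npz",R=c["R"],t=c["t"])
```

```text
2.1 [ 0.47780017 -0.16445634  0.23896531] [ 1.45171901e-01 -3.13583432e+00  7.04642078e-04] [-0.61331053  1.04036906 -0.54827155]
{'fx': 420.82875924550854, 'fy': 420.82875924550854, 'cx': 322.9456073297099, 'cy': 235.6598057980094, 'dist': array([0.02888635, 0.        , 0.        , 0.        , 0.        ]), 'R': array([[-9.34162953e-02,  9.95627102e-01, -2.65031270e-04],
       [ 9.59963267e-01,  9.01406814e-02,  2.65226664e-01],
       [ 2.64090744e-01,  2.45220720e-02, -9.64186054e-01]]), 't': array([ 0.20812853, -0.47418401,  0.2671289 ])}
```

View pics/w1.png

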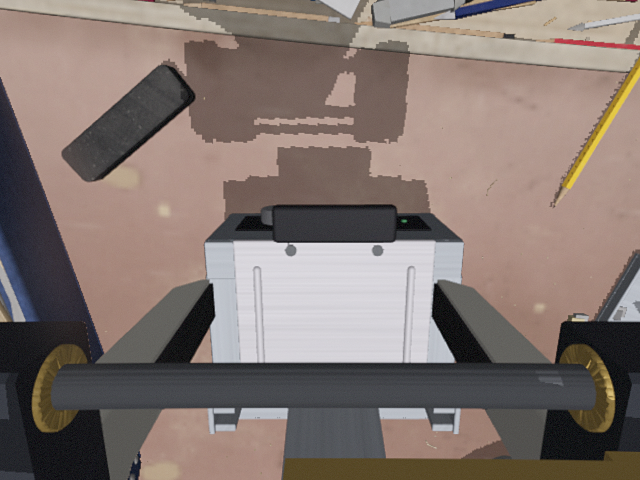

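The wrist picture shows the grip from (273,205) to (396,241), with the housing's front deck corners at (207,241) and (463,241). The tool is square to it. I'll convert these to world positions.

Add to h.py:
```python
def addwrist(f):
    d=np.load(f);CAL["wrist"]=(420.82875924550854,322.9456073297099,235.6598057980094,0.02888635,d["R"],d["t"])
```

Run:
```python
from h import *
np.set_printoptions(precision=4,suppress=True)
addwrist("w1.npz")
import cv2
print("cam",-np.array(CAL["wrist"][4]).T@CAL["wrist"][5])
gl=onplane("wrist",(396.5,230),.11);gr=onplane("wrist",(273,230),.11);re=onplane("wrist",(334.5,241),.11);fr=onplane("wrist",(334.5,205),.11);fb=onplane("wrist",(334.5,205),.1)
print("grip ends",gl,gr,np.linalg.norm(gl-gr),"mid",(gl+gr)/2,"rear",re,"front",fr,fb)
a=onplane("wrist",(463,241),.1);b=onplane("wrist",(206.5,241),.1);d=a-b;print("deck front",a,b,np.linalg.norm(d),"yaw",np.degrees(np.arctan2(-d[0],d[1])))
T=np.array([.4778,-.16446]);th=1.6629+0;ax=np.array([-np.sin(th),np.cos(th)]);
R=cv2.Rodrigues(np.array([.14517,-3.13583,.0007]))[0]
for n,P in(("ends",(gl+gr)/2),("rear",re),("front",fr),("deckmid",(a+b)/2)):
    print(n,R[:2,:2].T@(P-T))
```

```text
cam [ 0.4041 -0.171   0.3834]
grip ends [ 0.4704 -0.1153] [ 0.4782 -0.1978] 0.08284420132782888 mid [ 0.4743 -0.1566] rear [ 0.482  -0.1559] front [ 0.4574 -0.1584] [ 0.4593 -0.158 ]
deck front [ 0.4764 -0.066 ] [ 0.4932 -0.2445] 0.17927303870197267 yaw 5.365769556624702
ends [0.0027 0.0082]
rear [-0.0049  0.0081]
front [0.0198 0.0079]
deckmid [-0.0078  0.0085]
```

Emit:
creep_tool:
  moves:
    - [0.093,0.007,0.008,0,0]
    - [0.093,0,0,0.03,0]
    - [0.093,0,0,0.04,0]
    - [0.093,0,0,0.02,0]
    - [0.093,0,0,0.011,0]
    - [0.093,0,0,0.01,0]
    - [0.093,0,0,0.01,0]
    - [0.093,0,0,0,0]

```text
t: 2.95
tool_pos: [0.4705, -0.1522, 0.1208]
orientation: [-0.154, 3.135, -0.002]
force: [0.4, -0.9, -0.0]
opening: 0.0931
gripper_force: 0.6
```

Emit:
creep_tool:
  moves:
    - [0.07,0,0,0,0]
    - [0.07,0,0,0,0]
    - [0.07,0,0,0,0]
    - [0.07,0,0,0,0]
  force: 12

```text
t: 3.35
tool_pos: [0.4709, -0.1555, 0.1215]
orientation: [-0.152, 3.135, -0.01]
force: [1.8, -15.9, -2.0]
opening: 0.0838
gripper_force: 12.0
```

Gripped at 84 mm, but about 3 mm off-centre in y and 4 mm high. I'll re-seat it before lifting.

Emit:
creep_tool:
  moves:
    - [0.093,0,0,0,0]
    - [0.093,0,0,0,0]
    - [0.093,0,-0.004,0.004,0]
    - [0.093,0,0,0,0]
    - [0.07,0,0,0,0]
    - [0.07,0,0,0,0]
    - [0.07,0,0,0,0]
    - [0.07,0,0,0,0]
  force: 12

```text
t: 4.15
tool_pos: [0.47, -0.1564, 0.1155]
orientation: [0.153, -3.138, 0.0]
force: [0.3, -3.0, -1.9]
opening: 0.0839
gripper_force: 12.0
```

Emit:
creep_tool:
  moves:
    - [0.07,-0.0006,0,-0.0125,0]
    - [0.07,-0.0016,0,-0.0125,0]
    - [0.07,-0.0028,0,-0.0122,0]
    - [0.07,-0.0037,0,-0.0118,0]
    - [0.07,-0.0048,0,-0.0114,0]
    - [0.07,-0.0059,0,-0.0109,0]
    - [0.07,-0.0068,0,-0.0102,0]
    - [0.07,-0.0077,0,-0.0096,0]
    - [0.07,-0.0085,0,-0.0088,0]
    - [0.07,-0.0094,0,-0.008,0]
    - [0.07,0,0,0,0]

```text
t: 5.25
tool_pos: [0.5231, -0.1514, 0.2249]
orientation: [-0.153, 3.136, -0.001]
force: [0.3, -1.1, -1.4]
opening: 0.0845
gripper_force: 12.0
```

Run:
```python
from plant import robot, viewer, status
import cv2
c=viewer.read_camera("scene");cv2.imwrite("pics/s1.png",cv2.resize(c["image"][180:380,230:480,::-1],None,fx=3,fy=3))
```

```text
(no output)
```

View pics/s1.png

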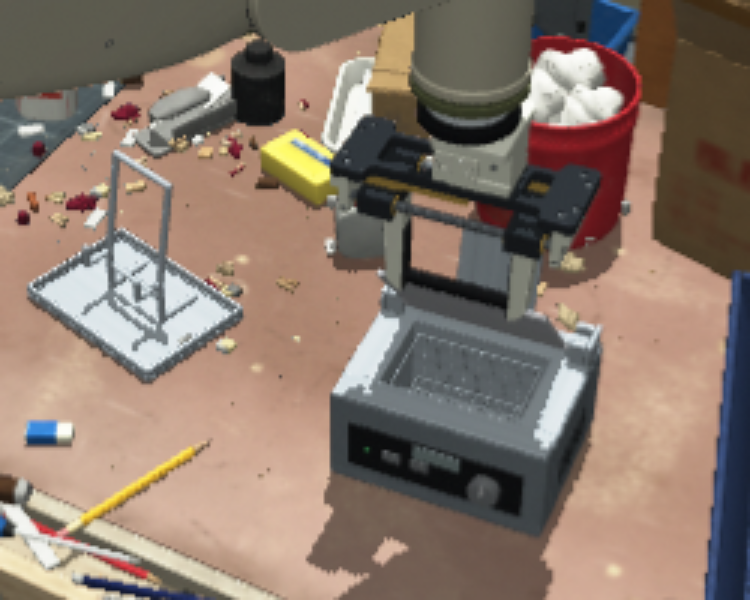

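The lid is following at about 50° with the grip held between the fingers. I'll continue over upright and onto the stay.

Emit:
creep_tool:
  moves:
    - [0.07,-0.01,0,-0.007,0]
    - [0.07,-0.0107,0,-0.0062,0]
    - [0.07,-0.0112,0,-0.0051,0]
    - [0.07,-0.0117,0,-0.0041,0]
    - [0.07,-0.0121,0,-0.0031,0]
    - [0.07,-0.0123,0,-0.002,0]
    - [0.07,-0.0125,0,-0.0008,0]
    - [0.07,-0.0127,0,0.0002,0]
    - [0.07,-0.0126,0,0.0013,0]
    - [0.07,-0.0063,0,0.0011,0]
    - [0.07,0,0,0,0]

```text
t: 6.4
tool_pos: [0.6347, -0.1406, 0.2512]
orientation: [-0.153, 3.134, -0.002]
force: [1.5, 1.3, 7.7]
opening: 0.0837
gripper_force: 12.0
```

Run:
```python
from plant import robot, viewer, status
print(status.read_state()["force"])
```

```text
[1.54699761 1.33441284 7.74756944]
```

Emit:
creep_tool:
  moves:
    - [0.07,-0.003,0,-0.0005,0]
    - [0.07,-0.003,0,-0.0005,0]
    - [0.07,0,0,0,0]
    - [0.07,0,0,0,0]
    - [0.07,0,0,0,0]

```text
t: 6.9
tool_pos: [0.6393, -0.1401, 0.2505]
orientation: [-0.152, 3.137, -0.001]
force: [0.8, -1.3, 5.5]
opening: 0.0841
gripper_force: 12.0
```

Run:
```python
from plant import robot, viewer, status
import cv2,numpy as np
a=cv2.resize(viewer.read_camera("scene")["image"][170:340,310:450],None,fx=2.8,fy=2.8)
b=cv2.resize(viewer.read_camera("top")["image"][150:320,370:510],None,fx=2.8,fy=2.8)
cv2.imwrite("pics/s2.png",np.hstack([a,b])[:,:,::-1])
```

```text
(no output)
```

View pics/s2.png

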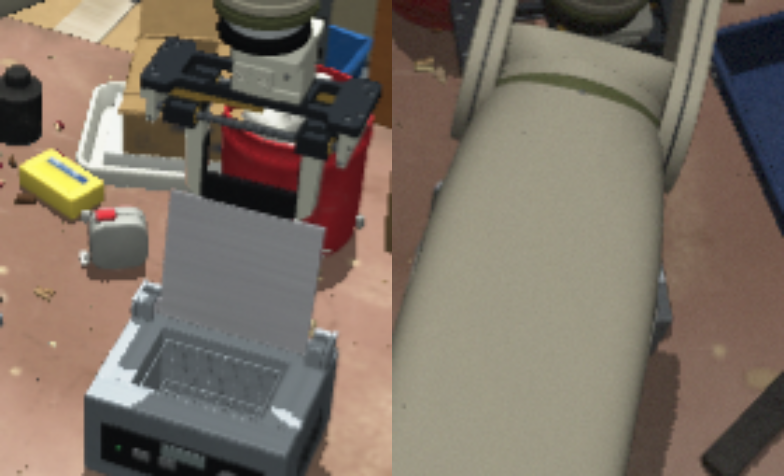

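Emit:
creep_tool:
  moves:
    - [0.07,-0.003,0,0,0]
    - [0.07,-0.003,0,0,0]
    - [0.07,0,0,0,0]
    - [0.07,0,0,0,0]
    - [0.07,0,0,0,0]

```text
t: 7.5
tool_pos: [0.6449, -0.1393, 0.2495]
orientation: [0.153, -3.137, -0.0]
force: [-0.0, -1.4, -1.0]
opening: 0.084
gripper_force: 12.0
```

No contact force yet, so I'll let go briefly to leave the lid resting freely on the stay. Then I'll re-grip slightly higher and harder for the lift.

Emit:
creep_tool:
  moves:
    - [0.093,0,0,0,0]
    - [0.093,0,0,0,0]
    - [0.093,0,0,-0.002,0]
    - [0.093,0,0,0,0]
    - [0.093,0,0,0,0]
    - [0.093,0,0,0,0]

```text
t: 8.1
tool_pos: [0.6452, -0.1393, 0.2523]
orientation: [-0.153, 3.138, -0.0]
force: [0.0, 0.5, -0.7]
opening: 0.0926
gripper_force: 0.0
```

Run:
```python
from plant import robot, viewer, status
import cv2,numpy as np
c=viewer.read_camera("scene")["image"][170:340,310:450]
w=viewer.read_camera("wrist");np.savez("w2.npz",R=w["R"],t=w["t"])
a=cv2.resize(c,None,fx=2.1,fy=2.1);b=cv2.resize(w["image"],None,fx=.75,fy=.75)
a=np.vstack([a,np.zeros((3,a.shape[1],3),np.uint8)]);cv2.imwrite("pics/s3.png",np.hstack([a,b])[:,:,::-1])
```

```text
(no output)
```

View pics/s3.png

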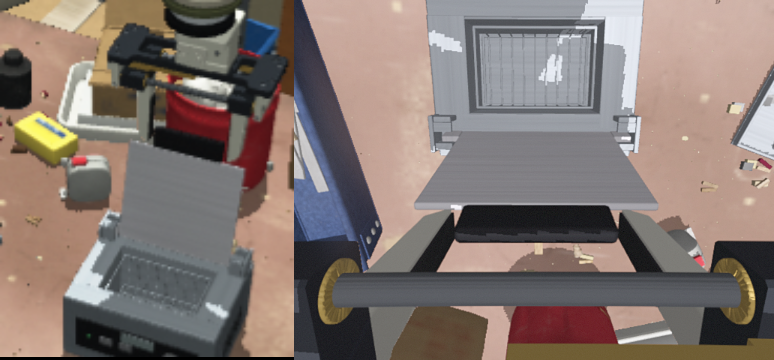

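Run:
```python
from h import *
np.set_printoptions(precision=4,suppress=True)
addwrist("w2.npz")
P0=np.array([.470,-.1564]);yaw=.0937;u=np.array([np.cos(yaw),np.sin(yaw)]);C=P0+.145*u
def lid(q,X):
    th,hx,hz=q;X=np.array(X,float);x=X[:,0];z=X[:,2]
    return world([*C,yaw],np.c_[hx+x*np.cos(th)+z*np.sin(th),X[:,1],.1+hz-x*np.sin(th)+z*np.cos(th)])
pts=[(-.158,.042,.01),(-.158,-.042,.01)];uv=np.array([(431,324),(215,324)])
pl=[(-.132,.07,0),(-.132,-.07,0)];uv2=np.array([(484,271),(161,273)])
f=lambda q:np.r_[(proj("wrist",lid(q,pts))-uv).ravel(),(proj("wrist",lid(q,pl))-uv2).ravel(),(q[1]+.006)*500,(q[2]+.004)*1500]
r=least_squares(f,[1.75,-.006,-.004]);print(np.degrees(r.x[0]),r.x,f(r.x))
for th in(98,100,102,105):
    q=[np.radians(th),-.006,-.004];print(th,proj("wrist",lid(q,pts+pl)).round().tolist())
g=lid(r.x,[(-.145,0,.005)])[0];print("bar centre",g,"along x from TCP",u@(g[:2]-[.6452,-.1393]), "lat",np.array([-u[1],u[0]])@(g[:2]-[.6452,-.1393]))
```

```text
100.24680619400851 [ 1.7496 -0.0038 -0.0054] [-2.1231  2.5204 -3.0117  1.6387 -1.1579 -0.5888 -2.275  -3.9761  1.1211
 -2.0827]
98 [[432.0, 310.0], [209.0, 309.0], [487.0, 256.0], [155.0, 254.0]]
100 [[430.0, 322.0], [210.0, 321.0], [485.0, 265.0], [157.0, 264.0]]
102 [[429.0, 332.0], [212.0, 332.0], [483.0, 275.0], [159.0, 273.0]]
105 [[426.0, 347.0], [215.0, 347.0], [480.0, 288.0], [161.0, 286.0]]
bar centre [ 0.6412 -0.1403  0.2364] along x from TCP -0.004075069712820999 lat -0.0006327595961649106
```

At rest on the stay the lid is at 100° and the bar centre is 4 mm in front of the TCP. I'll re-grip centred, bring it back to about 94°, and start the lift.

Emit:
creep_tool:
  moves:
    - [0.093,0.004,0,0.002,0]
    - [0.093,0,0,0,0]
    - [0.07,0,0,0,0]
    - [0.07,0,0,0,0]
    - [0.07,0,0,0,0]
    - [0.07,0,0,0,0]
    - [0.07,0.005,0,-0.0008,0]
    - [0.07,0.005,0,-0.0006,0]
    - [0.07,0.005,0,-0.0005,0]
    - [0.07,0,0,0,0]
    - [0.07,0,0,0,0]
  force: 25

```text
t: 9.3
tool_pos: [0.626, -0.1412, 0.2521]
orientation: [0.152, -3.138, -0.0]
force: [1.1, 0.9, -2.2]
opening: 0.0839
gripper_force: 25.0
```

Emit:
creep_tool:
  moves:
    - [0.07,0,0,-0.004,0]
    - [0.07,0,0,-0.004,0]
    - [0.07,0,0,-0.004,0]
    - [0.07,0,0,0,0]

```text
t: 9.7
tool_pos: [0.6266, -0.1413, 0.2652]
orientation: [-0.153, 3.137, -0.001]
force: [-0.1, -0.1, -2.2]
opening: 0.0835
gripper_force: 25.0
```

It lifts freely, with 2.2 N hanging on the wrist. I'll raise it clear.

Emit:
creep_tool:
  moves:
    - [0.07,0,0,-0.008,0]
    - [0.07,0,0,-0.01,0]
    - [0.07,0,0,-0.01,0]
    - [0.07,0,0,-0.01,0]
    - [0.07,0,0,-0.01,0]
    - [0.07,0,0,0,0]
    - [0.07,0,0,0,0]
    - [0.07,0,0,0,0]

```text
t: 10.5
tool_pos: [0.626, -0.1411, 0.3114]
orientation: [0.153, -3.137, -0.001]
force: [0.4, 0.1, -2.8]
opening: 0.084
gripper_force: 25.0
```

Run:
```python
from plant import robot, viewer, status
import cv2,numpy as np
c=viewer.read_camera("scene")["image"];cv2.imwrite("pics/s4full.png",c[:,:,::-1])
w=viewer.read_camera("wrist");np.savez("w3.npz",R=w["R"],t=w["t"])
a=cv2.resize(c[140:340,300:450],None,fx=2.4,fy=2.4);b=cv2.resize(w["image"],None,fx=.68,fy=.68)
b=cv2.copyMakeBorder(b,0,480-b.shape[0],0,0,cv2.BORDER_CONSTANT);cv2.imwrite("pics/s4.png",np.hstack([a,b])[:,:,::-1]);print(a.shape,b.shape)
```

```text
(480, 360, 3) (480, 435, 3)
```

View pics/s4.png

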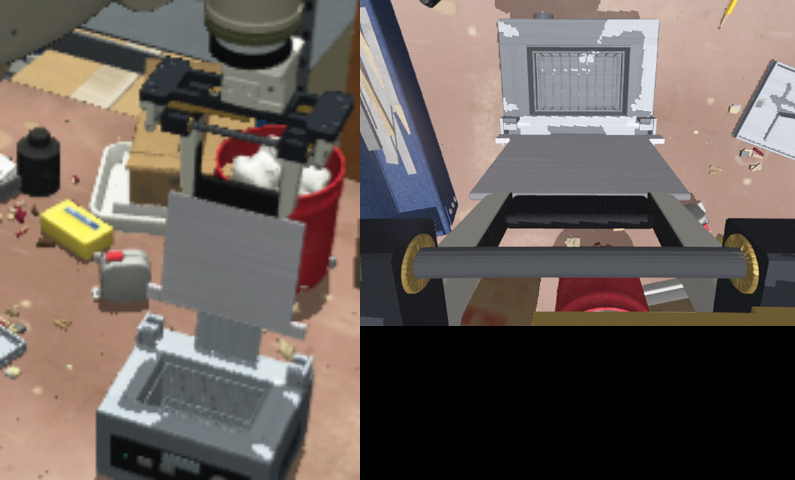

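The lid is clear of the hinge and hanging near upright. In the wrist picture its hinge edge runs from (210,198) to (437,198) and its upper plate corners are at (162,288) and (488,288). I'll fit its tilt and work out the move to the stand.

Run:
```python
from h import *
np.set_printoptions(precision=4,suppress=True)
addwrist("w3.npz")
T=np.array([.626,-.1411,.3114]);yaw=.0937+0.003
def lid(q,X):  # q: theta, bar centre offset along x, bar z below TCP, lateral
    th,bx,bz,by=q;X=np.array(X,float)-[-.145,0,.005];x=X[:,0];z=X[:,2]
    return world([T[0],T[1],yaw],np.c_[bx+x*np.cos(th)+z*np.sin(th),by+X[:,1],T[2]-bz-x*np.sin(th)+z*np.cos(th)])
W=[((-.158,.042,.01),(434,332)),((-.158,-.042,.01),(213,332)),((-.132,.07,0),(488,288)),((-.132,-.07,0),(162,288)),((0,.07,0),(437,198.5)),((0,-.07,0),(210,198.5))]
S=[((0,.085,0),(362.5,261)),((0,-.085,0),(428,279.)),((-.132,.07,0),(300+168/2.4,140+193/2.4)),((-.132,-.07,0),(300+305/2.4,140+225/2.4))]
f=lambda q,s=0:np.r_[(proj("wrist",lid(q,[a for a,_ in W]))-[b for _,b in W]).ravel(),s*(proj("scene",lid(q,[a for a,_ in S]))-[b for _,b in S]).ravel(),q[1]*500]
for s in(0,1):
    q=least_squares(f,[1.6,0,.016,0],args=(s,)).x;print(s,np.degrees(q[0]),q,f(q,1).round(1))
    print("edge",lid(q,[(0,0,0)])[0])
ps=np.array([.5784,.1953,-.2565]);rx=.021-.0317
print("rest",world(ps,[(rx,0,.05)]),"bar when edge over rest, upright",world(ps,[(rx+.005,0,.195)]))
```

```text
0 95.151745280696 [ 1.6607 -0.0014  0.0108  0.0008] [  2.3   5.5  -0.8   5.3   1.3  -5.8  -3.1  -6.2 -16.   -0.   16.1  -0.3
  -4.2   2.5  -4.2   2.2  -2.8  -0.5  -3.   -0.   -0.7]
edge [ 0.6066 -0.1421  0.1567]
1 94.90984127335301 [ 1.6565 -0.0015  0.0105  0.0007] [  2.1   5.6  -1.4   5.3   1.1  -5.6  -3.7  -6.1 -16.2   0.7  15.8   0.5
  -4.1   2.3  -4.    2.1  -2.7  -0.6  -2.9  -0.1  -0.7]
edge [ 0.6072 -0.1423  0.1568]
rest [[0.5681 0.198  0.05  ]] bar when edge over rest, upright [[0.5729 0.1967 0.195 ]]
```

Tilt is about 95°, with the hinge edge about 155 mm below the TCP. I'll raise it above the stay, carry it to just behind the stand, square up, and measure the stand with the wrist camera.

Emit:
creep_tool:
  moves:
    - [0.07,0,0,-0.01,0]
    - [0.07,0,0,-0.015,0]
    - [0.07,0,0,-0.015,0]
    - [0.07,-0.003,0.0197,0,0]
    - [0.07,-0.003,0.0197,0,0]
    - [0.07,-0.003,0.0197,0,0]
    - [0.07,-0.003,0.0197,0,0]
    - [0.07,-0.003,0.0197,0,0]
    - [0.07,-0.003,0.0197,0,0]
    - [0.07,-0.003,0.0197,0,0]
    - [0.07,-0.003,0.0197,0,0]
    - [0.07,-0.003,0.0197,0,0]
    - [0.07,-0.003,0.0197,0,0]
    - [0.07,-0.003,0.0197,0,0]
    - [0.07,-0.003,0.0197,0,0]
    - [0.07,-0.003,0.0197,0,0]
    - [0.07,-0.003,0.0197,0,0]
    - [0.07,-0.003,0.0197,0,0]
    - [0.07,-0.003,0.0197,0,0]

```text
t: 12.5
tool_pos: [0.6438, 0.1784, 0.3535]
orientation: [-0.152, 3.136, 0.0]
force: [0.6, -0.9, -3.2]
opening: 0.0835
gripper_force: 25.0
```

Emit:
creep_tool:
  moves:
    - [0.07,0,0,0,0.09]
    - [0.07,0,0,0,0.09]
    - [0.07,0,0,0,0.09]
    - [0.07,0,0,0,0.08]
    - [0.07,0,0,0,0]
    - [0.07,0,0,0,0]
    - [0.07,0,0,0,0]
    - [0.07,0,0,0,0]

```text
t: 13.3
tool_pos: [0.6435, 0.1773, 0.3522]
orientation: [0.394, 3.117, 0.0]
force: [0.4, 0.6, -3.0]
opening: 0.0835
gripper_force: 25.0
```

Run:
```python
from plant import robot, viewer, status
import cv2,numpy as np
w=viewer.read_camera("wrist");np.savez("w4.npz",R=w["R"],t=w["t"]);s=status.read_state();print(s["tool_pos"],s["orientation"],s["opening"])
cv2.imwrite("pics/w4.png",cv2.resize(w["image"],(800,600),interpolation=cv2.INTER_CUBIC)[:,:,::-1]);cv2.imwrite("pics/w4raw.png",w["image"][:,:,::-1])
```

```text
[0.64347596 0.17725308 0.35216481] [-3.94714678e-01 -3.11667341e+00  2.21114448e-06] 0.08371219646690592
```

View pics/w4.png

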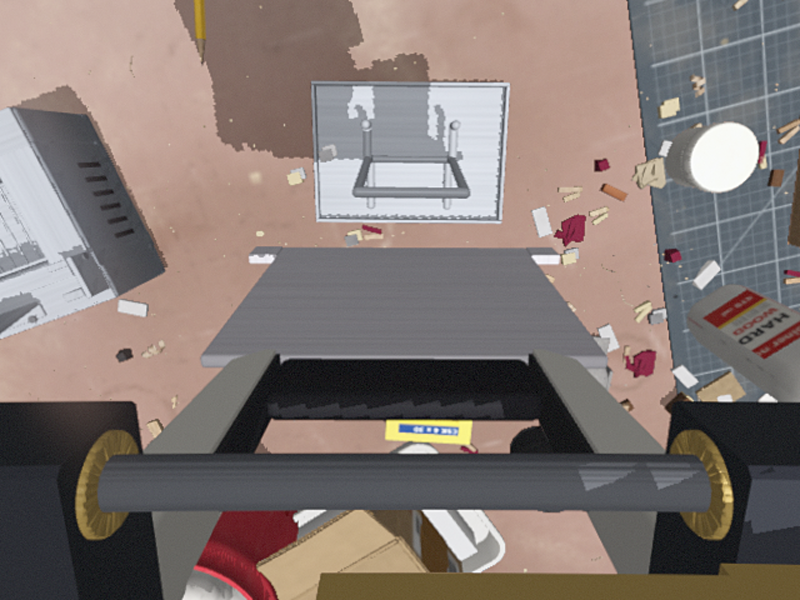

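The whole stand is visible above the lid. Tray corners are at (312,82), (508,83), (503,222) and (316,222), hook tips at (366,125) and (455,125), and rod tops at (360,192) and (464,192). The hinge edge of the lid is at row 248. Fitting both.

Create fit4.py:
```python
from h import *
np.set_printoptions(precision=4,suppress=True)
addwrist("w4.npz")
T=np.array([.6435,.1773,.3522]);
tyaw=-2*np.arctan2(.3947,3.1167);print("tool yaw",tyaw)
o=[("wrist",k,np.array([a,b])/1.25-.1) for k,a,b in [("D",508,82),("C",312,82),("B",316,222),("A",503,222),("HR",366,125),("HL",455,125),("RL",464,192),("RR",360,192)]]
m=lambda p:{"A":(.06,.085,.014),"B":(.06,-.085,.014),"C":(-.06,-.085,.014),"D":(-.06,.085,.014),"RL":(p[3],.035,.1495),"RR":(p[3],-.035,.1495),"HL":(p[4],.035,.0685),"HR":(p[4],-.035,.0685)}
p,r=fit(o,m,[.578,.195,-.25,.02,-.02]);print("stand",p);print(r.round(1).tolist())
rx1=p[3]-.0311;rx2=p[4]+.0135;print("rest x in stand from rods, hooks",rx1,rx2)
rest=world(p,[((rx1+rx2)/2,0,.05)])[0];print("rest",rest)
def lid(q,X):
    th,bx,bz,by=q;X=np.array(X,float)-[-.145,0,.005];x=X[:,0];z=X[:,2]
    return world([T[0],T[1],tyaw],np.c_[bx+x*np.cos(th)+z*np.sin(th),by+X[:,1],T[2]-bz-x*np.sin(th)+z*np.cos(th)])
W=[((-.158,.042,.01),(540,418)),((-.158,-.042,.01),(268,418)),((-.132,.07,0),(604,356)),((-.132,-.07,0),(205,356)),((0,.07,0),(527,248)),((0,-.07,0),(283,248)),((0,.085,0),(559,249)),((0,-.085,0),(250,249))]
f=lambda q:np.r_[(proj("wrist",lid(q,[a for a,_ in W]))-np.array([b for _,b in W])/1.25).ravel()]
q=least_squares(f,[1.66,0,.012,0]).x;print("lid",np.degrees(q[0]),q);print(f(q).reshape(-1,2).round(1).tolist())
e=lid(q,[(0,0,0)])[0];print("edge",e,"below TCP",T[2]-e[2])
c,s=np.cos(tyaw),np.sin(tyaw);d=rest-e;print("move along tool-frame fwd(x), left(y), up:",c*d[0]+s*d[1],-s*d[0]+c*d[1],d[2],"yaw diff",p[2]-tyaw)
```

```bash
python3 fit4.py
```

```text
tool yaw -0.25193957532317923
stand [ 0.5782  0.1996 -0.2508  0.0217 -0.0228]
[[1.5, -0.5], [-1.5, -0.4], [0.6, 0.6], [-0.5, 0.6], [-0.6, 0.0], [0.7, 0.0], [1.4, 0.0], [-1.8, 0.0]]
rest x in stand from rods, hooks -0.009443505368428928 -0.009312019790152842
rest [0.5691 0.2019 0.05  ]
lid 95.38487125922855 [1.6648 0.0003 0.0143 0.0005]
[[0.8, 2.5], [-0.0, 2.1], [2.0, -2.2], [-2.0, -2.7], [-1.9, 0.4], [0.7, 0.1], [-6.7, -0.4], [6.4, -0.7]]
edge [0.6259 0.1824 0.194 ] below TCP 0.15818097239534248
move along tool-frame fwd(x), left(y), up: -0.059871995632158705 0.004720938095745803 -0.1440190276046575 yaw diff 0.0011451576546424036
```

Emit:
creep_tool:
  moves:
    - [0.07,0.0155,0.0012,0,0]
    - [0.07,0.0155,0.0012,0,0]
    - [0.07,0.0155,0.0012,0,0]
    - [0.07,0.0155,0.0012,0,0]
    - [0.07,0,0,0.022,0]
    - [0.07,0,0,0.022,0]
    - [0.07,0,0,0.022,0]
    - [0.07,0,0,0.022,0]
    - [0.07,0,0,0.021,0]
    - [0.07,0,0,0,0]
    - [0.07,0,0,0,0]
    - [0.07,0,0,0,0]

```text
t: 14.55
tool_pos: [0.5854, 0.1975, 0.2451]
orientation: [0.396, 3.114, 0.001]
force: [0.6, 0.3, -3.7]
opening: 0.0838
gripper_force: 25.0
```

Run:
```python
from plant import robot, viewer, status
import numpy as np
s=status.read_state();T=s["tool_pos"];d=T-[.6435,.1773,.3522];y=-.25194
e=np.array([.6259,.1824,.194])+d-np.array([.5691,.2019,.05]);c,q=np.cos(y),np.sin(y)
print(T,"edge in rest:",c*e[0]+q*e[1],-q*e[0]+c*e[1],e[2],s["force"],s["opening"])
```

```text
[0.58541372 0.19752048 0.2450506 ] edge in rest: -0.0014252748561597837 0.0003770903407414233 0.03685060120843518 [ 0.60369101  0.28705999 -3.68119632] 0.0837694804626046
```

Emit:
creep_tool:
  moves:
    - [0.07,0.001,0,0.009,0]
    - [0.07,0,0,0.009,0]
    - [0.07,0,0,0.009,0]
    - [0.07,0,0,0.004,0]
    - [0.07,0,0,0,0]
    - [0.07,0,0,0,0]
    - [0.07,0,0,0,0]

```text
t: 15.25
tool_pos: [0.584, 0.1977, 0.2127]
orientation: [0.396, 3.116, 0.0]
force: [-0.1, 0.7, -2.3]
opening: 0.0835
gripper_force: 25.0
```

Emit:
creep_tool:
  moves:
    - [0.07,0,0,0.003,0]
    - [0.07,0,0,0,0]
    - [0.07,0,0,0,0]

```text
t: 15.55
tool_pos: [0.5836, 0.1976, 0.2091]
orientation: [-0.396, -3.116, 0.0]
force: [-0.1, -0.3, -3.4]
opening: 0.0842
gripper_force: 25.0
```

Emit:
creep_tool:
  moves:
    - [0.07,0,0,0.002,0]
    - [0.07,0,0,0,0]
    - [0.07,0,0,0,0]

```text
t: 15.85
tool_pos: [0.5836, 0.1976, 0.207]
orientation: [-0.396, -3.116, 0.0]
force: [-0.4, -1.6, -4.0]
opening: 0.0838
gripper_force: 25.0
```

Emit:
creep_tool:
  moves:
    - [0.07,0,0,0.002,0]
    - [0.07,0,0,0,0]
    - [0.07,0,0,0,0]

```text
t: 16.15
tool_pos: [0.584, 0.1976, 0.2056]
orientation: [0.396, 3.116, 0.0]
force: [1.2, 0.0, 0.5]
opening: 0.0839
gripper_force: 25.0
```

The lid has touched the ledges: the hanging weight went off the wrist at the expected height. I'll ease the grip and lean the lid back against the rods.

Emit:
creep_tool:
  moves:
    - [0.07,0,0,0,0]
    - [0.07,-0.003,0,0.0003,0]
    - [0.07,-0.003,0,0.0004,0]
    - [0.07,-0.003,0,0.0005,0]
    - [0.07,-0.003,0,0.0005,0]
    - [0.07,-0.002,0,0.0004,0]
    - [0.07,-0.002,0,0.0005,0]
    - [0.07,0,0,0,0]
    - [0.07,0,0,0,0]
  force: 8

```text
t: 17.05
tool_pos: [0.5994, 0.1936, 0.2027]
orientation: [0.396, 3.116, 0.0]
force: [0.6, 0.1, 2.8]
opening: 0.084
gripper_force: 8.2
```

Emit:
creep_tool:
  moves:
    - [0.07,-0.002,0,0.0004,0]
    - [0.07,-0.002,0,0.0004,0]
    - [0.07,0,0,0,0]
    - [0.07,0,0,0,0]

```text
t: 17.45
tool_pos: [0.6031, 0.1926, 0.2017]
orientation: [0.396, 3.117, 0.0]
force: [0.2, 0.7, 2.6]
opening: 0.0837
gripper_force: 9.6
```

Emit:
creep_tool:
  moves:
    - [0.07,-0.002,0,0.0005,0]
    - [0.07,-0.001,0,0.0002,0]
    - [0.07,0,0,0,0]
    - [0.07,0,0,0,0]

```text
t: 17.85
tool_pos: [0.6059, 0.1919, 0.201]
orientation: [-0.396, -3.116, 0.0]
force: [0.9, 0.2, 2.8]
opening: 0.0839
gripper_force: 10.8
```

Emit:
creep_tool:
  moves:
    - [0.07,-0.002,0,0.0004,0]
    - [0.07,-0.002,0,0.0004,0]
    - [0.07,0,0,0,0]
    - [0.07,0,0,0,0]

```text
t: 18.25
tool_pos: [0.6085, 0.1912, 0.1998]
orientation: [-0.395, -3.113, 0.0]
force: [-7.4, 1.6, 5.3]
opening: 0.084
gripper_force: 12.6
```

Contact with the rods is felt (Fx = -7.4 N). I'll ease back 1 mm, open, and check the readings before withdrawing.

Emit:
creep_tool:
  moves:
    - [0.07,0.001,0,0,0]
    - [0.093,0,0,0,0]
    - [0.093,0,0,0,0]
    - [0.093,0,0,0,0]
    - [0.093,0,0,0,0]
    - [0.093,0,0,0,0]

```text
t: 18.85
tool_pos: [0.6089, 0.191, 0.2002]
orientation: [0.396, 3.116, -0.0]
force: [0.3, 0.9, -0.1]
opening: 0.0929
gripper_force: 0.0
```

Emit:
creep_tool:
  moves:
    - [0.093,0,0,-0.006,0]
    - [0.093,0,0,-0.01,0]
    - [0.093,0,0,-0.015,0]
    - [0.093,0,0,-0.02,0]
    - [0.093,0,0,-0.03,0]
    - [0.093,0,0,-0.03,0]
    - [0.093,0,0,0,0]
    - [0.093,0,0,0,0]
    - [0.093,0,0,0,0]
    - [0.093,0,0,0,0]

```text
t: 19.85
tool_pos: [0.6083, 0.191, 0.3099]
orientation: [-0.396, -3.114, 0.001]
force: [0.7, -0.5, -0.3]
opening: 0.0932
gripper_force: 0.0
```

Run:
```python
from plant import robot, viewer, status
import cv2,numpy as np
for n in("scene","wrist"):
    w=viewer.read_camera(n);cv2.imwrite(f"pics/end_{n}.png",w["image"][:,:,::-1])
    if n=="wrist":np.savez("w5.npz",R=w["R"],t=w["t"])
s=status.read_state();print(s["t"],s["tool_pos"],s["orientation"],s["force"])
# numeric check: predicted lid corners vs. edge strength, over theta / edge x
from h import *
addwrist("w5.npz");im=cv2.GaussianBlur(cv2.imread("pics/end_wrist.png",0).astype(np.float32),(0,0),1.2)
gx=cv2.Sobel(im,5,1,0);gy=cv2.Sobel(im,5,0,1)
def lid(th,ex,ey,X):
    X=np.array(X,float);x,z=X[:,0],X[:,2];return world([.5691,.2019,-.2508],np.c_[ex+x*np.cos(th)+z*np.sin(th),ey+X[:,1],.05-x*np.sin(th)+z*np.cos(th)])
segs=[((-.02,s*.07,0),(-.125,s*.07,0)) for s in(1,-1)]+[((-.132,-.065,0),(-.132,.065,0)),((-.158,-.04,0.01),(-.158,.04,.01)),((0,-.065,0),(0,.065,0))]
best=[]
for th in np.radians(np.arange(92,113,1)):
  for ex in np.arange(-.012,.013,.002):
    for ey in(-.006,-.003,0,.003,.006):
      sc=0
      for a,b in segs:
        P=np.linspace(a,b,30);uv=proj("wrist",lid(th,ex,ey,P));d=uv[-1]-uv[0];n=np.array([-d[1],d[0]])/np.hypot(*d);u=uv.astype(np.float32)
        g=lambda A:cv2.remap(A,u[:,:1],u[:,1:],cv2.INTER_LINEAR).ravel()
        sc+=abs(np.mean(n[0]*g(gx)+n[1]*g(gy)))
      best.append((sc,np.degrees(th),ex,ey))
for b in sorted(best)[::-1][:6]:print(np.round(b,3))
a=cv2.imread("pics/scene0.png").astype(int);b=cv2.imread("pics/end_scene.png").astype(int);D=np.abs(a-b).sum(2)
for k,(x,y) in dict(jar=(216,236),stone=(432,393),tape=(351,256)).items():print(k,D[y-10:y+10,x-12:x+12].mean())
```

```text
19.95 [0.60834531 0.19097605 0.30995656] [-3.95804793e-01 -3.11452715e+00  1.19618224e-03] [ 0.18702917  0.25887245 -0.47681586]
[ 4.46983e+02  1.08000e+02 -1.00000e-02  0.00000e+00]
[ 4.4045e+02  1.0700e+02 -8.0000e-03  0.0000e+00]
[ 4.25965e+02  1.06000e+02 -6.00000e-03  0.00000e+00]
[ 4.2163e+02  1.0500e+02 -4.0000e-03  0.0000e+00]
[ 4.08162e+02  1.05000e+02 -4.00000e-03 -3.00000e-03]
[ 3.93586e+02  1.06000e+02 -6.00000e-03 -3.00000e-03]
jar 3.2645833333333334
stone 2.5145833333333334
tape 3.754166666666667
```

The lid fit agrees with it leaning on the rods at 105–108°, edge 4–10 mm in front of the ledge middle and laterally centred. The jar, stone case and tape measure show no change in the images, so I'm handing in.

```bash
python3 -c "
from plant import robot, viewer, status
print(robot.close_job())"
```

```text
the job is handed in; nothing more can be done
None
```

The job is handed in at about 20 s: the lid was tipped onto its stay, lifted out of the hinge and stood on the drip stand, leaning on the rods by the camera fit (I took no final look), with jar, tape and stone case unmoved; no verdict was returned.

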